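# Feel which guide rods are the wrong way round and rack them all nose first

## Robot

A 7-joint arm with a two-finger parallel gripper is mounted at the origin on the work surface. World frame = base frame: x ahead of the robot, y to its left, z up, the work surface at z = 0. Lengths are in m, angles in rad, forces in N, time in s.
With the tool pointing down it reaches from about 0.425 to 0.825 m from the base axis. Payload 3.6 kg.
Tool frame: the origin (TCP) lies on the centre line of the jaws, within the pads' length; the fingertips stand 11 mm ahead of it and the grasp point (between the pads) lies 8 mm behind it (env.tcp_to_tips is the distance from the TCP to the fingertips, in m); z points along the fingers, y is the line along which they close (so a half turn about z gives the same grasp; the last joint's range is limited). The gripper opens to 85 mm and grips with 20 to 120 N. Pads are 22 mm wide; open, the fingers measure 114 mm over their backs; the gripper's body (76 mm by 85 mm) begins 54 mm behind the grasp point. The pads swing forward as they close: fully open they stand 13 mm farther back than shut.
Start: joints at [-1.278, 0.615, -0.013, 1.423, 0.008, 1.103, -0.04], TCP at [0.204, 0.617, 0.242] pointing down, gripper open.
Joint ranges: [-3.12, 3.12], [-0.3, 2.06], [-1.34, 1.32], [0.26, 2.42], [-1.36, 4.5], [0.01, 1.98], [-2.84, 2.84]. Speed limits (rad/s): [2.79, 2.79, 3.14, 3.14, 3.14, 3.14, 3.14].

## Interface

Orientations are given as a rotation vector (axis times angle).
In Python, from bench import sensors, vision, env, finder gives the robot as it stands.
- The arm moves only by the tool move_arm, never from a script. Its arguments are lists of equal length, an entry for each row: "fingers": the finger opening in mm, from 0 to 85.4; "slide": the shift along the tool's x, y, z in mm, a list of three; "twist": the turn, a rotation vector about the tool's x, y, z in degrees, a list of three. In form: {"fingers": [fingers, ...], "slide": [[dx, dy, dz], ...], "twist": [[rx, ry, rz], ...]}. A call has 1 to 10 rows; each row shifts and turns the commanded pose from where the row before left it, along the tool's axes as they then stand; what a row does not reach is not made up. A row lasts 1/12 s, in which the tool goes at most 41.7 mm and 7.16 degrees, less where a joint would pass 70% of its speed; a pose out of reach is approached as far as the arm can. A call with a gripper value outside its range is refused whole. The fingers move at their own pace and stop on an object; "grip_force" is the grip in N (left out, the last holds). Time passes only in rows, so rows that do not move let the fingers close. It gives the time, the measured TCP pose, the force, the opening and the grip force at its end, in the units of the state.
- sensors.get_obs(): the state, without advancing time (a new reading comes with each control period).
- vision.grab_frame(name): name is "side" or "top"; returns a dict with "color" (480x640x3 uint8, red, green, blue), "vertical_fov" (degrees; the focal length in pixels is half the picture's height over the tangent of half this angle, whatever the lens; pixels are square), "cx", "cy" (the principal point, pixels), "k1" (the pictures are not rectified: a ray, as slopes to the right and down, at radius r is drawn at 1 + k1 r^2 times it, then the intrinsics apply), "extrinsics" (4x4, takes a point from camera to world coordinates). Camera axes: x right, y down, z forward; pixel columns grow to the right and rows downward; lengths in m; the calibration is good to about 2 mm. A picture is of the moment at which its call begins. There is no depth.
- env.job_done(): hands the job in; it is judged then, once.
Trained networks look in a picture, given as the dict that the camera call returned (one of the last four; its "shot" number tells which), for a name from the list of things; names that differ only in an ending like _2 or _b are one class to them, and where a whole thing is asked for, a point or a joint stands for the part that bears it (a point fixed in the world has none). Each returns a list of dicts, best first, with "confidence" (0 to 1); they miss things now and then, are a little off and sometimes report something else, mostly with a low value. They report only what shows in the picture. A call takes as long as a camera call.
- finder.find_in(name, picture): "location" ([x, y, z] in m, in world coordinates, good to about 4 mm: the middle of the surface that is visible of it).
- finder.masks_of(name, picture): "region" (480x640 bool, what is visible of it).
The state is a dict: "time_s": time; "joints": joint angles; "joint_velocities": joint speeds; "tau": joint torques, N m; "tcp_pos": TCP position; "ee_rot": TCP orientation; "contact_force": force on the tool from outside, world axes, zero at the start; "wrist_torque": the same for the moment, N m; "opening": finger opening in m; "grasp_force": force on a finger pad.
Only numpy, scipy, OpenCV 4.12 (cv2) and the standard library are available. Lean on these libraries where they do the work, as an engineer would, in place of code of your own. Each camera call takes 0.05 s, during which the arm holds its last target. There are 200 camera calls.

## Task

The three aluminium guide rods lie in the channels of the dark steel rack, but at least one was put in backwards. Push each one up its channel into its bore: a chamfered end slips through the shoulder and goes fully home, a square end stops short against it. Take out every rod that stops short, turn it end for end, and leave all three rods lying in the rack, chamfered end in the bore and pushed fully home, without disturbing the foil tray, the tape roll or the carton.

Things in the scene. Friction and masses are not known exactly. Their poses are not given: they have to be found in the camera images.
- rack: dark steel rack with a grey base plate, fixed to the bench, 175 mm long (x), 250 wide (y), 75 high. Origin: on the bench under the near face of the bore block, on the middle channel. x points along the channels into the bores (roughly away from the robot), z up. Three channels at y = -75, 0, +75 mm; the rods' axes lie 50 mm above the bench. The base plate is 10 mm thick and spans x = -135 to 40 mm.
- rack_bore (a point): middle of the mouth of the middle bore, at rack x = 0, 50 mm up, axes as the rack's. The bore block spans rack x = 0 to 40 mm, 75 mm high. Each bore is 26 mm in diameter up to a square shoulder at x = 20 mm, then an 18 mm hole. Square end first, a rod stops with its centre at rack x = -55 mm; chamfered end first its taper goes on through the shoulder, to centre x = -46 mm: fully home.
- rack_saddle (a point): rod-axis point above the near V saddle of the middle channel, at rack x = -108 mm, 50 mm up. Each channel has two saddles 8 mm thick, at rack x = -108 and -25 mm, as high as the rod's axis and reaching 23 mm to each side; between them the space round the rod is free. A rod slides in them at a push of 1 to 5 N; 10 N is a firm stop. It lifts out once its centre is drawn back past x = -77 mm; lay it back at -78 to -85.
- rod_a_center (a point): plain aluminium guide rod, 150 mm long, 24 mm in diameter, 0.12 to 0.26 kg; this point is its centre, on its axis. x runs along the rod. One end is square, the other chamfered: it tapers over its last 13 mm to 8 mm across. Which end of x is chamfered is not told and differs between rods. Starts in any one channel of the rack, parallel to it, far end 2 to 12 mm inside the bore, hidden.
- rod_b_center (a point): plain aluminium guide rod, 150 mm long, 24 mm in diameter, 0.12 to 0.26 kg; this point is its centre, on its axis. x runs along the rod. One end is square, the other chamfered: it tapers over its last 13 mm to 8 mm across. Which end of x is chamfered is not told and differs between rods. Starts in any one channel of the rack, parallel to it, far end 2 to 12 mm inside the bore, hidden.
- rod_c_center (a point): plain aluminium guide rod, 150 mm long, 24 mm in diameter, 0.12 to 0.26 kg; this point is its centre, on its axis. x runs along the rod. One end is square, the other chamfered: it tapers over its last 13 mm to 8 mm across. Which end of x is chamfered is not told and differs between rods. Starts in any one channel of the rack, parallel to it, far end 2 to 12 mm inside the bore, hidden.
- tray: bystander: an open foil-coloured tray, 174 x 234 mm and 46 mm high, on the bench to the robot's left; origin at the centre of its underside. Leave alone.
- tape: bystander: a roll of clear tape lying flat, 100 mm in diameter, 48 mm high, to the robot's right; origin at the centre of its underside. Leave alone.
- carton: bystander: a small cardboard carton, 70 x 110 x 35 mm, to the robot's left; origin at the centre of its underside. Leave alone.

How it is judged:
By the outcome, as a careful person would: the job done as asked, in the order asked, and still so for the second after the job is handed in, with the robot touching nothing.
It also fails if it takes over 67 s, if anything falls off the work surface, if the arm or the gripper's body presses on something with over 40 N, if the wrist force passes 120 N, or if a joint passes its speed limit or range.

## Working session

There is one attempt and no reset: what is moved stays moved. The work goes in short steps, Python scripts to look and compute and a tool call to move; the robot and the scene stay as the last step left them, time stands still between calls to the robot, and variables do not carry over. Pictures are saved under pics/ and viewed, at most 10 in all, crops included, and the job is handed in when it is done.

Besides the shell and the picture viewer there is one more tool, called after "Request:" as name(argument=value, ...) on one line, values as JSON. move_arm: Moves the arm, as the interface text tells. Its arguments: {"type":"object","properties":{"fingers":{"type":"array"},"slide":{"type":"array"},"twist":{"type":"array"},"grip_force":{"type":"number"}},"required":["fingers","slide","twist"]}

```bash
ls; mkdir -p pics; python3 - <<'E'
from bench import sensors, vision, env, finder
import cv2,numpy as np
o=sensors.get_obs()
for k in o: print(k,np.round(o[k],3))
for n in("top","side"):
    f=vision.grab_frame(n); cv2.imwrite(f"pics/{n}0.png",f["color"][:,:,::-1])
    print(n,f["vertical_fov"],f["cx"],f["cy"],f["k1"],np.round(f["extrinsics"],3).tolist())
    for t in("rack","rod_a_center","rack_bore","rack_saddle","tray","tape","carton"):
        for d in finder.find_in(t,f)[:4]: print(t,np.round(d["location"],3),round(d["confidence"],2))
E
```

```text
pics
time_s 0.0
joints [-1.278  0.616 -0.013  1.425  0.008  1.103 -0.04 ]
joint_velocities [-0.001 -0.    -0.     0.001 -0.    -0.001 -0.001]
tau [ 0.0000e+00 -4.6921e+01  2.5900e-01 -1.7104e+01  1.0000e-02  9.0000e-03
  0.0000e+00]
tcp_pos [0.203 0.617 0.241]
ee_rot [-0.498 -3.101  0.004]
contact_force [-0.927 -0.468  0.123]
wrist_torque [-0.001 -0.004 -0.029]
grasp_force 0.0
opening 0.086
top 53.09165991248085 311.4464942653033 238.3434380510686 0.0037258655582667463 [[0.01, -0.99, 0.143, 0.378], [-1.0, -0.007, 0.02, 0.023], [-0.018, -0.143, -0.99, 1.018], [0.0, 0.0, 0.0, 1.0]]
rack [0.596 0.066 0.006] 0.88
rod_a_center [ 0.557 -0.005  0.062] 0.68
rack_bore [0.599 0.067 0.012] 0.93
rack_saddle [0.598 0.064 0.009] 0.98
tray [0.634 0.462 0.003] 0.87
tape [ 0.589 -0.378  0.045] 0.97
carton [0.396 0.386 0.034] 0.87
side 52.15570868187933 318.2140894863158 241.9035616437564 -0.05292403326900362 [[0.879, -0.36, 0.312, 0.211], [-0.476, -0.677, 0.561, -0.555], [0.009, -0.641, -0.767, 0.849], [0.0, 0.0, 0.0, 1.0]]
rack [0.602 0.043 0.017] 0.97
rod_a_center [ 0.555 -0.015  0.054] 0.79
rack_bore [0.604 0.041 0.02 ] 0.62
rack_saddle [0.603 0.044 0.017] 0.76
tray [0.639 0.454 0.016] 0.67
tape [ 0.585 -0.384  0.043] 0.83
tape [0.556 0.062 0.06 ] 0.27
carton [0.394 0.372 0.036] 0.91
```

View pics/top0.png

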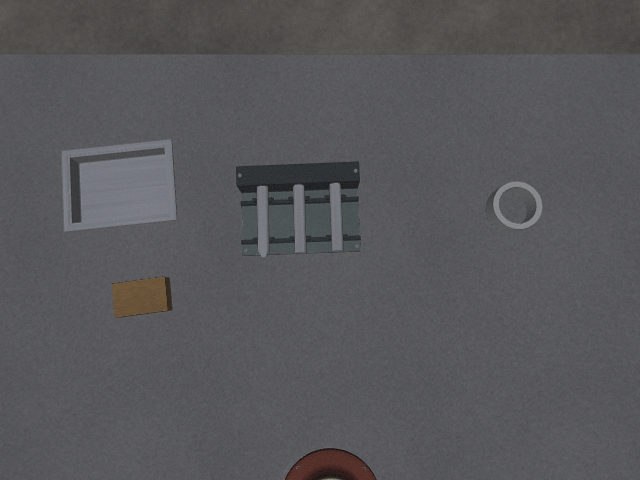

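View pics/side0.png

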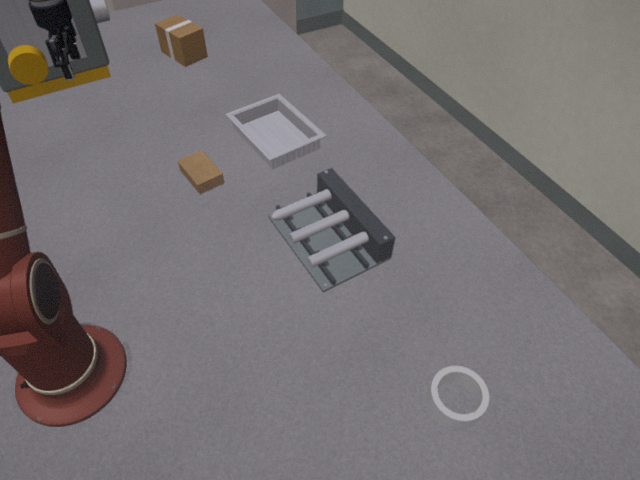

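The rods lie in all three channels. The left one (near end at top-image 263,255) shows a taper toward the robot, and the other two look square at the near end. I'll zoom in to get corners for a pose fit.

```bash
python3 - <<'E'
import cv2,numpy as np
a=cv2.imread("pics/top0.png")[150:270,225:375]; b=cv2.imread("pics/side0.png")[160:300,260:400]
cv2.imwrite("pics/ct.png",cv2.convertScaleAbs(cv2.resize(a,None,fx=5,fy=5,interpolation=cv2.INTER_CUBIC),alpha=1.6))
cv2.imwrite("pics/cs.png",cv2.convertScaleAbs(cv2.resize(b,None,fx=4,fy=4,interpolation=cv2.INTER_CUBIC),alpha=1.6))
E
```

```text
(no output)
```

View pics/ct.png

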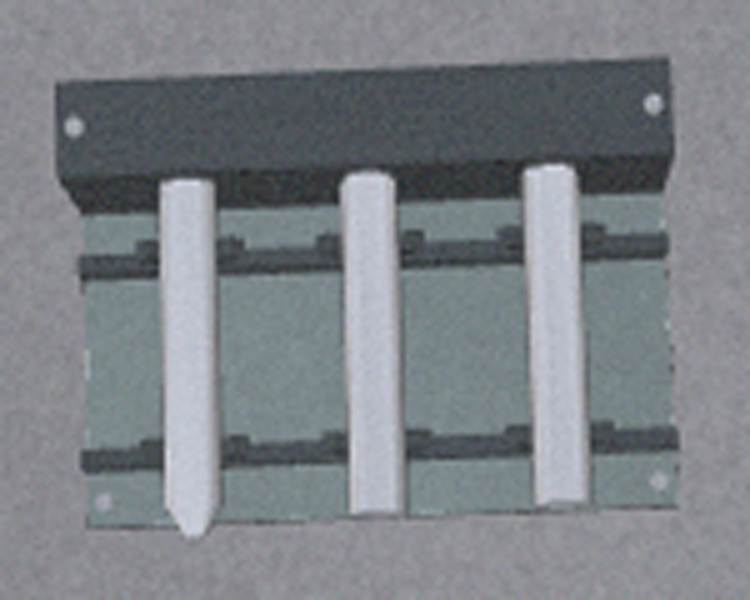

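View pics/cs.png

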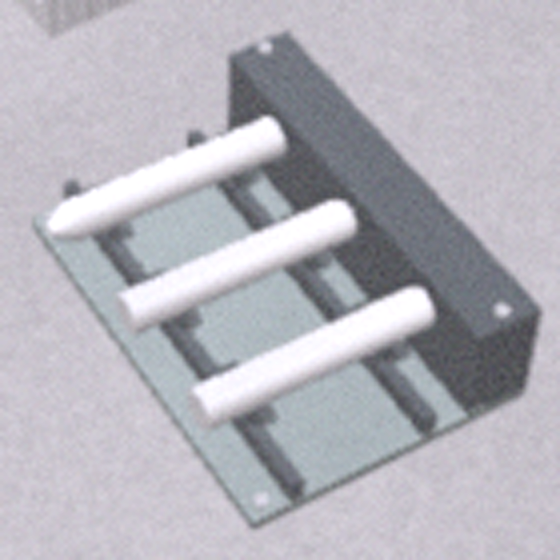

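The crops show the block's top corners, the plate's near corners and the rods' near ends clearly. I'll fit x, y and yaw to them.

```bash
cat > h.py <<'E'
from bench import sensors, vision, env, finder
import cv2,numpy as np
from scipy.optimize import least_squares
def proj(f,P):
    E=np.array(f["extrinsics"]);p=(np.atleast_2d(P)-E[:3,3])@E[:3,:3]
    s=p[:,:2]/p[:,2:];s=s*(1+f["k1"]*(s**2).sum(1,keepdims=True))
    F=240/np.tan(np.radians(f["vertical_fov"])/2)
    return s*F+[f["cx"],f["cy"]]
def W(q,P):
    c,s=np.cos(q[2]),np.sin(q[2]);P=np.atleast_2d(P)
    return np.c_[q[0]+c*P[:,0]-s*P[:,1],q[1]+s*P[:,0]+c*P[:,1],P[:,2]]
E
python3 - <<'E'
from h import *
ft,fs=vision.grab_frame("top"),vision.grab_frame("side")
P=np.array([[40,125,75],[40,-125,75],[0,-125,75],[0,125,75],[-135,125,10],[-135,-125,10]])/1e3
ut=(np.array([[57,82],[668,57],[673,155],[58,180],[87,525],[677,507]])+.5)/5-.5+[225,150]
us=(np.array([[290,33],[541,310],[478,337],[231,55],[35,218],[253,520]])+.5)/4-.5+[260,160]
r=lambda q,m:np.r_[(proj(ft,W(q,P))-ut).ravel()*(m!=2),(proj(fs,W(q,P))-us).ravel()*(m!=1)]
for m in(1,2,0):
    s=least_squares(r,[.65,.05,0],args=(m,),x_scale=.01);print(m,s.x,np.round(r(s.x,m).reshape(-1,2),1).tolist())
q=s.x;np.save("q.npy",q)
# rod near ends, axis z=.05: solve rack x (top edge of end at z~.062/.05)
e=(np.array([[193,537],[376,514],[562,504]])+.5)/5-.5+[225,150]
es=(np.array([[55,228],[135,306],[207,402]])+.5)/4-.5+[260,160]
for i,y in enumerate((.075,0,-.075)):
    for f,u,z in((ft,e,.05),(fs,es,.05)):
        s=least_squares(lambda v:(proj(f,W(q,[v[0],v[1],z]))-u[i]).ravel(),[-.14,y],x_scale=.01);print(y,s.x)
E
```

```text
1 [0.62711387 0.07034959 0.04379763] [[-0.4, -0.0], [0.4, 0.3], [0.4, -0.1], [-0.4, -0.4], [-0.1, 0.5], [0.2, -0.2], [-0.0, -0.0], [0.0, -0.0], [0.0, 0.0], [-0.0, -0.0], [-0.0, -0.0], [-0.0, 0.0]]
2 [0.62808906 0.06996142 0.03962365] [[-0.0, -0.0], [0.0, 0.0], [0.0, -0.0], [-0.0, -0.0], [-0.0, -0.0], [0.0, -0.0], [-0.1, -0.5], [0.4, -0.1], [0.4, 0.6], [0.1, -0.2], [-0.7, -0.6], [-0.2, 0.4]]
0 [0.6275458  0.07015173 0.04216985] [[-0.3, -0.3], [0.6, 0.2], [0.5, -0.2], [-0.3, -0.8], [-0.1, 0.2], [0.2, -0.3], [-0.5, -0.4], [0.2, -0.2], [0.3, 0.6], [-0.3, -0.2], [-1.0, -0.4], [-0.2, 0.5]]
0.075 [-0.1456761   0.07526838]
0.075 [-0.1421659   0.07538866]
0 [-0.13885151  0.00078296]
0 [-0.13153943  0.00311545]
-0.075 [-0.13737094 -0.07470481]
-0.075 [-0.13115153 -0.07255696]
```

```bash
cat >> h.py <<'E'
from scipy.spatial.transform import Rotation as R
def st():
    o=sensors.get_obs();q=np.load("q.npy");c,s=np.cos(q[2]),np.sin(q[2])
    M=np.array([[c,s,0],[-s,c,0],[0,0,1]]);p=M@(o["tcp_pos"]-[q[0],q[1],0]);T=M@R.from_rotvec(o["ee_rot"]).as_matrix()
    print("t",round(o["time_s"],2),"rack mm",np.round(p*1e3,1),"F",np.round(M@o["contact_force"],1),"open",round(o["opening"]*1e3,1),"grip",round(o["grasp_force"],1))
    print("tool axes in rack",np.round(T.T,3).tolist(),"j",np.round(o["joints"],2))
E
python3 -c "
from h import *
st()"
```

```text
t 0.9 rack mm [-400.4  564.5  242.3] F [ 0.6  0.9 -0.2] open 85.0 grip 0.0
tool axes in rack [[-0.936, 0.353, 0.0], [0.353, 0.936, 0.0], [-0.0, 0.0, -1.0]] j [-1.28  0.61 -0.01  1.42  0.01  1.1  -0.04]
```

Request:
move_arm(fingers=[0,0,0], slide=[[0,0,0],[0,0,0],[0,0,0]], twist=[[0,0,-6.9],[0,0,-6.9],[0,0,-6.8]])

```text
time_s: 1.15
tcp_pos: [0.2036, 0.6173, 0.2423]
ee_rot: [-0.074, 3.141, -0.0]
contact_force: [0.1, -0.9, -0.4]
opening: 0.0518
grasp_force: 0.0
```

```bash
python3 -c "
from h import *
st()"
```

```text
t 1.15 rack mm [-400.5  564.5  242.3] F [ 0.1 -0.9 -0.4] open 51.8 grip 0.0
tool axes in rack [[-1.0, -0.005, -0.0], [-0.005, 1.0, -0.0], [0.0, -0.0, -1.0]] j [-1.22  0.62 -0.11  1.42  0.07  1.11  0.27]
```

Request:
move_arm(fingers=[0,0,0,0,0,0,0,0,0,0], slide=[[-13.8,-37.6,7],[-13.8,-37.6,7],[-13.8,-37.6,7],[-13.8,-37.6,7],[-13.8,-37.6,7],[-13.8,-37.6,7],[-13.8,-37.6,7],[-13.8,-37.6,7],[-13.8,-37.6,7],[-13.8,-37.6,7]], twist=[[0,0,0],[0,0,0],[0,0,0],[0,0,0],[0,0,0],[0,0,0],[0,0,0],[0,0,0],[0,0,0],[0,0,0]])

```text
time_s: 1.98
tcp_pos: [0.3576, 0.2456, 0.1725]
ee_rot: [-0.065, 3.14, 0.001]
contact_force: [1.9, 0.1, 0.2]
opening: -0.0002
grasp_force: 0.0
```

Request:
move_arm(fingers=[0,0,0,0,0,0,0,0], slide=[[-13.8,-37.6,7],[-13.8,-37.6,7],[-13.8,-37.6,7],[-13.8,-37.6,7],[-13.8,-37.6,7],[-13.8,-37.6,7],[-13.8,-37.6,7],[0,0,0]], twist=[[0,0,0],[0,0,0],[0,0,0],[0,0,0],[0,0,0],[0,0,0],[0,0,0],[0,0,0]])

```text
time_s: 2.65
tcp_pos: [0.4669, -0.022, 0.1226]
ee_rot: [-0.04, 3.139, -0.009]
contact_force: [-0.3, -0.3, 0.2]
opening: -0.0001
grasp_force: 0.0
```

```bash
python3 -c "
from h import *
st()"
```

```text
t 2.65 rack mm [-164.4  -85.3  122.6] F [-0.3 -0.3  0.2] open -0.1 grip 0.0
tool axes in rack [[-1.0, 0.017, -0.002], [0.017, 1.0, -0.006], [0.002, -0.006, -1.0]] j [ 0.06  0.52 -0.09  2.07  0.09  0.55  1.5 ]
```

Request:
move_arm(fingers=[0,0,0,0], slide=[[0,10,20],[0,0,35],[0,0,25],[0,0,0]], twist=[[0,0,-1],[0,0,0],[0,0,0],[0,0,0]])

```text
time_s: 2.98
tcp_pos: [0.4612, -0.0017, 0.0399]
ee_rot: [0.092, -3.132, 0.0]
contact_force: [-0.0, 0.4, 0.1]
opening: -0.0005
grasp_force: 0.0
```

Request:
move_arm(fingers=[0,0,0,0,0], slide=[[-4,0,0],[-4,0,0],[-4,0,0],[-2,0,0],[0,0,0]], twist=[[0,0,0],[0,0,0],[0,0,0],[0,0,0],[0,0,0]])

```text
time_s: 3.4
tcp_pos: [0.4795, -0.001, 0.0446]
ee_rot: [-0.091, 3.136, 0.0]
contact_force: [0.1, -0.6, -0.1]
opening: -0.0004
grasp_force: 0.0
```

```bash
python3 -c "
from h import *
st()"
```

```text
t 3.4 rack mm [-150.9  -64.9   44.6] F [ 0.1 -0.6 -0.1] open -0.4 grip 0.0
tool axes in rack [[-1.0, -0.016, -0.004], [-0.016, 1.0, -0.0], [0.004, -0.0, -1.0]] j [ 0.    0.67 -0.07  2.1   0.12  0.37  1.46]
```

Request:
move_arm(fingers=[0,0,0,0], slide=[[0,-10,2],[0,0,0],[0,0,0],[0,0,0]], twist=[[0,0,0.9],[0,0,0],[0,0,0],[0,0,0]])

```text
time_s: 3.73
tcp_pos: [0.478, -0.0115, 0.0413]
ee_rot: [0.066, -3.14, 0.0]
contact_force: [0.9, -0.1, -0.8]
opening: 0.0001
grasp_force: 0.0
```

Request:
move_arm(fingers=[0,0,0,0,0,0], slide=[[-2,0,0],[-2,0,0],[-2,0,0],[-1,0,0],[0,0,0],[0,0,0]], twist=[[0,0,0],[0,0,0],[0,0,0],[0,0,0],[0,0,0],[0,0,0]])

```text
time_s: 4.23
tcp_pos: [0.4841, -0.0106, 0.0411]
ee_rot: [0.067, -3.138, -0.0]
contact_force: [-3.2, 0.7, 1.9]
opening: 0.0002
grasp_force: 1.5
```

```bash
python3 -c "
from h import *
st()"
```

```text
t 4.23 rack mm [-146.7  -74.7   41.1] F [-3.2  0.8  1.9] open 0.2 grip 1.5
tool axes in rack [[-1.0, -0.001, 0.002], [-0.001, 1.0, 0.0], [-0.002, 0.0, -1.0]] j [ 0.02  0.68 -0.07  2.08  0.12  0.38  1.47]
```

Request:
move_arm(fingers=[0,0,0,0,0,0], slide=[[-2,0,0],[-2,0,0],[-1,0,0],[0,0,0],[0,0,0],[0,0,0]], twist=[[0,0,0],[0,0,0],[0,0,0],[0,0,0],[0,0,0],[0,0,0]])

```text
time_s: 4.73
tcp_pos: [0.4915, -0.0107, 0.0415]
ee_rot: [-0.066, 3.138, -0.0]
contact_force: [0.6, -0.1, 0.6]
opening: -0.0
grasp_force: 0.0
```

Request:
move_arm(fingers=[0,0,0,0,0,0], slide=[[-2,0,0],[-2,0,0],[-1,0,0],[0,0,0],[0,0,0],[0,0,0]], twist=[[0,0,0],[0,0,0],[0,0,0],[0,0,0],[0,0,0],[0,0,0]])

```text
time_s: 5.23
tcp_pos: [0.4947, -0.0105, 0.0412]
ee_rot: [0.067, -3.14, 0.0]
contact_force: [-3.1, -0.4, 1.2]
opening: -0.0
grasp_force: 1.4
```

```bash
python3 -c "
from h import *
st()"
```

```text
t 5.23 rack mm [-136.1  -74.9   41.2] F [-3.1 -0.3  1.2] open -0.0 grip 1.4
tool axes in rack [[-1.0, -0.0, 0.001], [-0.0, 1.0, -0.0], [-0.001, -0.0, -1.0]] j [ 0.03  0.69 -0.07  2.05  0.12  0.4   1.47]
```

Request:
move_arm(fingers=[0,0,0,0,0,0], slide=[[-1.5,0,0],[-1.5,0,0],[0,0,0],[0,0,0],[0,0,0],[0,0,0]], twist=[[0,0,0],[0,0,0],[0,0,0],[0,0,0],[0,0,0],[0,0,0]])

```text
time_s: 5.73
tcp_pos: [0.499, -0.0102, 0.0414]
ee_rot: [-0.067, 3.139, 0.0]
contact_force: [0.1, -0.7, -0.4]
opening: -0.0002
grasp_force: 0.3
```

Request:
move_arm(fingers=[0,0,0,0,0,0], slide=[[-1,0,0],[-1,0,0],[0,0,0],[0,0,0],[0,0,0],[0,0,0]], twist=[[0,0,0],[0,0,0],[0,0,0],[0,0,0],[0,0,0],[0,0,0]])

```text
time_s: 6.23
tcp_pos: [0.4991, -0.0102, 0.0412]
ee_rot: [0.067, -3.138, 0.0]
contact_force: [-5.2, -1.4, 3.6]
opening: 0.0001
grasp_force: 2.6
```

```bash
python3 -c "
from h import *
st()"
```

```text
t 6.23 rack mm [-131.7  -74.9   41.2] F [-5.3 -1.2  3.6] open 0.1 grip 2.6
tool axes in rack [[-1.0, -0.0, 0.003], [-0.0, 1.0, -0.0], [-0.003, -0.0, -1.0]] j [ 0.03  0.7  -0.07  2.04  0.12  0.41  1.47]
```

Request:
move_arm(fingers=[0,0,0,0,0,0], slide=[[-1,0,0],[-1,0,0],[0,0,0],[0,0,0],[0,0,0],[0,0,0]], twist=[[0,0,0],[0,0,0],[0,0,0],[0,0,0],[0,0,0],[0,0,0]])

```text
time_s: 6.73
tcp_pos: [0.4991, -0.0102, 0.0411]
ee_rot: [0.067, -3.134, 0.001]
contact_force: [-7.8, 0.2, 6.7]
opening: 0.0002
grasp_force: 4.0
```

```bash
python3 -c "
from h import *
st()"
```

```text
t 6.73 rack mm [-131.7  -74.9   41.1] F [-7.8  0.5  6.7] open 0.2 grip 4.0
tool axes in rack [[-1.0, -0.0, 0.007], [-0.0, 1.0, -0.0], [-0.007, -0.0, -1.0]] j [ 0.03  0.7  -0.07  2.04  0.12  0.42  1.47]
```

Request:
move_arm(fingers=[0,0,0,0,0,0,0,0,0,0], slide=[[-1,0,0],[-1,0,0],[0,0,0],[0,0,0],[0,0,0],[5,0,0],[28,0,0],[0,37,0],[0,38,0],[0,0,0]], twist=[[0,0,0],[0,0,0],[0,0,0],[0,0,0],[0,0,0],[0,0,0],[0,0,0],[0,0,0],[0,0,0],[0,0,0]])

```text
time_s: 7.57
tcp_pos: [0.4707, 0.0741, 0.0419]
ee_rot: [-0.088, 3.132, 0.013]
contact_force: [-0.1, 1.5, 0.6]
opening: 0.0002
grasp_force: 0.0
```

Request:
move_arm(fingers=[0,0,0,0,0,0,0,0,0,0], slide=[[0,0,0],[-3,0,0],[-3,0,0],[-3,0,0],[-3,0,0],[-3,0,0],[-3,0,0],[-2,0,0],[0,0,0],[0,0,0]], twist=[[0,0,0],[0,0,0],[0,0,0],[0,0,0],[0,0,0],[0,0,0],[0,0,0],[0,0,0],[0,0,0],[0,0,0]])

```text
time_s: 8.4
tcp_pos: [0.4893, 0.0644, 0.0414]
ee_rot: [-0.066, 3.139, 0.0]
contact_force: [0.2, 0.7, -0.6]
opening: 0.0001
grasp_force: 0.1
```

```bash
python3 -c "
from h import *
st()"
```

```text
t 8.4 rack mm [-1.384e+02  1.000e-01  4.140e+01] F [ 0.2  0.7 -0.6] open 0.1 grip 0.1
tool axes in rack [[-1.0, 0.0, -0.002], [0.0, 1.0, 0.0], [0.002, 0.0, -1.0]] j [-0.14  0.69 -0.05  2.06  0.08  0.39  1.36]
```

Request:
move_arm(fingers=[0,0,0,0,0,0], slide=[[-2,0,0],[-2,0,0],[-2,0,0],[0,0,0],[0,0,0],[0,0,0]], twist=[[0,0,0],[0,0,0],[0,0,0],[0,0,0],[0,0,0],[0,0,0]])

```text
time_s: 8.9
tcp_pos: [0.4944, 0.0647, 0.0413]
ee_rot: [-0.067, 3.14, 0.0]
contact_force: [-1.2, -1.0, -0.1]
opening: 0.0001
grasp_force: 0.5
```

Request:
move_arm(fingers=[0,0,0,0,0,0,0], slide=[[-2,0,0],[-2,0,0],[-1,0,0],[0,0,0],[0,0,0],[0,0,0],[0,0,0]], twist=[[0,0,0],[0,0,0],[0,0,0],[0,0,0],[0,0,0],[0,0,0],[0,0,0]])

```text
time_s: 9.48
tcp_pos: [0.4956, 0.0647, 0.0411]
ee_rot: [0.067, -3.133, 0.001]
contact_force: [-6.6, -0.8, 5.8]
opening: -0.0001
grasp_force: 3.4
```

```bash
python3 -c "
from h import *
st()"
```

```text
t 9.48 rack mm [-1.32e+02  1.00e-01  4.11e+01] F [-6.6 -0.5  5.8] open -0.1 grip 3.4
tool axes in rack [[-1.0, -0.001, 0.007], [-0.001, 1.0, -0.001], [-0.007, -0.001, -1.0]] j [-0.14  0.7  -0.05  2.03  0.08  0.42  1.36]
```

Request:
move_arm(fingers=[0,0,0,0,0,0,0,0,0,0], slide=[[-1,0,0],[-2,0,0],[0,0,0],[0,0,0],[5,0,0],[37,0,0],[0,0,0],[0,37,0],[0,38,0],[0,0,0]], twist=[[0,0,0],[0,0,0],[0,0,0],[0,0,0],[0,0,0],[0,0,0],[0,0,0],[0,0,0],[0,0,0],[0,0,0]])

```text
time_s: 10.32
tcp_pos: [0.4582, 0.1489, 0.0419]
ee_rot: [-0.087, 3.135, 0.014]
contact_force: [-0.2, 0.9, -0.2]
opening: 0.0004
grasp_force: 0.0
```

Request:
move_arm(fingers=[0,0,0,0,0,0,0,0,0,0], slide=[[0,0,0],[-4,0,0],[-4,0,0],[-4,0,0],[-4,0,0],[-4,0,0],[-3,0,0],[-2,0,0],[0,0,0],[0,0,0]], twist=[[0,0,0],[0,0,0],[0,0,0],[0,0,0],[0,0,0],[0,0,0],[0,0,0],[0,0,0],[0,0,0],[0,0,0]])

```text
time_s: 11.15
tcp_pos: [0.4802, 0.1379, 0.0411]
ee_rot: [0.065, -3.137, 0.003]
contact_force: [-4.8, -0.7, 3.6]
opening: -0.0001
grasp_force: 2.6
```

```bash
python3 -c "
from h import *
st()"
```

```text
t 11.15 rack mm [-144.4   73.9   41.1] F [-4.8 -0.5  3.6] open -0.1 grip 2.6
tool axes in rack [[-1.0, 0.001, 0.004], [0.001, 1.0, -0.002], [-0.004, -0.002, -1.0]] j [-0.31  0.7  -0.03  2.04  0.04  0.41  1.25]
```

Request:
move_arm(fingers=[0,0,0,0,0,0,0], slide=[[-2,0,0],[-2,0,0],[0,0,0],[0,0,0],[0,0,0],[0,0,0],[0,0,0]], twist=[[0,0,0],[0,0,0],[0,0,0],[0,0,0],[0,0,0],[0,0,0],[0,0,0]])

```text
time_s: 11.73
tcp_pos: [0.4838, 0.1381, 0.041]
ee_rot: [0.065, -3.136, 0.003]
contact_force: [-5.1, -1.1, 4.8]
opening: 0.0002
grasp_force: 2.8
```

```bash
python3 -c "
from h import *
st()"
```

```text
t 11.73 rack mm [-140.7   73.9   41. ] F [-5.1 -0.8  4.8] open 0.2 grip 2.8
tool axes in rack [[-1.0, 0.001, 0.005], [0.001, 1.0, -0.002], [-0.005, -0.002, -1.0]] j [-0.3   0.7  -0.03  2.03  0.04  0.42  1.25]
```

Request:
move_arm(fingers=[0,0,0,0,0,0,0], slide=[[-2,0,0],[-2,0,0],[-1,0,0],[0,0,0],[0,0,0],[0,0,0],[0,0,0]], twist=[[0,0,0],[0,0,0],[0,0,0],[0,0,0],[0,0,0],[0,0,0],[0,0,0]])

```text
time_s: 12.32
tcp_pos: [0.4839, 0.1381, 0.0406]
ee_rot: [0.067, -3.126, 0.006]
contact_force: [-11.6, -1.0, 9.6]
opening: -0.0
grasp_force: 6.2
```

```bash
python3 -c "
from h import *
st()"
```

```text
t 12.32 rack mm [-140.7   73.9   40.6] F [-11.7  -0.5   9.6] open -0.0 grip 6.2
tool axes in rack [[-1.0, -0.001, 0.015], [-0.001, 1.0, -0.003], [-0.015, -0.003, -1.0]] j [-0.3   0.7  -0.03  2.02  0.04  0.44  1.25]
```

Request:
move_arm(fingers=[0,0,60,60,60,60,60,60,60], slide=[[25,0,0],[0,0,0],[0,0,-40],[0,0,-40],[-30,1,0],[-40,0,0],[-32,0,0],[0,0,0],[0,0,0]], twist=[[0,0,0],[0,0,0],[0,0,0],[0,0,0],[0,0,0],[0,0,0],[0,0,0],[0,0,0],[0,0,0]])

```text
time_s: 13.07
tcp_pos: [0.5708, 0.1432, 0.1213]
ee_rot: [-0.063, 3.137, 0.0]
contact_force: [-1.1, 0.3, -0.1]
opening: 0.0601
grasp_force: 0.0
```

Request:
move_arm(fingers=[60,60,60], slide=[[0,0,0],[0,0,0],[0,0,0]], twist=[[0,0,0],[0,0,0],[0,0,0]])

```text
time_s: 13.32
tcp_pos: [0.5668, 0.144, 0.1212]
ee_rot: [0.068, -3.14, 0.0]
contact_force: [-0.5, -0.4, 0.3]
opening: 0.0603
grasp_force: 0.0
```

```bash
python3 -c "
from h import *
st()"
```

```text
t 13.32 rack mm [-57.6  76.3 121.2] F [-0.5 -0.3  0.3] open 60.3 grip 0.0
tool axes in rack [[-1.0, -0.001, 0.001], [-0.001, 1.0, -0.0], [-0.001, -0.0, -1.0]] j [-0.26  0.65 -0.04  1.75  0.03  0.74  1.3 ]
```

Request:
move_arm(fingers=[60,60,60,60,60], slide=[[-2,-1,25],[0,0,30],[0,0,24],[0,0,0],[0,0,0]], twist=[[0,0,0],[0,0,0],[0,0,0],[0,0,0],[0,0,0]])

```text
time_s: 13.73
tcp_pos: [0.5685, 0.1429, 0.0416]
ee_rot: [0.068, -3.138, 0.001]
contact_force: [1.0, -0.4, 0.8]
opening: 0.0599
grasp_force: 0.0
```

Request:
move_arm(fingers=[30,20,15,15,15,15], slide=[[0,0,0],[0,0,0],[0,0,0],[0,0,0],[0,0,0],[0,0,0]], twist=[[0,0,0],[0,0,0],[0,0,0],[0,0,0],[0,0,0],[0,0,0]], grip_force=50)

```text
time_s: 14.23
tcp_pos: [0.571, 0.1429, 0.0442]
ee_rot: [-0.067, 3.138, 0.0]
contact_force: [-0.2, -1.4, 6.9]
opening: 0.0225
grasp_force: 48.9
```

```bash
python3 -c "
from h import *
st()"
```

```text
t 14.23 rack mm [-53.4  75.1  44.2] F [-0.2 -1.4  6.9] open 22.5 grip 48.9
tool axes in rack [[-1.0, -0.0, -0.003], [-0.0, 1.0, 0.0], [0.003, 0.0, -1.0]] j [-0.26  0.77 -0.03  1.79  0.04  0.58  1.29]
```

Request:
move_arm(fingers=[15,15,15,15,15,15,15,15,15,15], slide=[[3,0,0],[4,0,0],[4,0,0],[4,0,0],[4,0,0],[4,0,0],[4,0,0],[0,0,0],[0,0,0],[0,0,0]], twist=[[0,0,0],[0,0,0],[0,0,0],[0,0,0],[0,0,0],[0,0,0],[0,0,0],[0,0,0],[0,0,0],[0,0,0]])

```text
time_s: 15.07
tcp_pos: [0.5462, 0.1418, 0.0442]
ee_rot: [-0.066, 3.133, 0.001]
contact_force: [4.1, -1.4, 6.2]
opening: 0.0223
grasp_force: 49.2
```

```bash
python3 - <<'E'
from h import *
st()
f=vision.grab_frame("side");cv2.imwrite("pics/s1.png",cv2.resize(f["color"][150:310,250:410,::-1],None,fx=3.5,fy=3.5))
E
```

```text
t 15.07 rack mm [-78.3  75.   44.2] F [ 4.  -1.6  6.2] open 22.3 grip 49.2
tool axes in rack [[-1.0, 0.0, -0.008], [0.0, 1.0, 0.001], [0.008, 0.001, -1.0]] j [-0.27  0.75 -0.03  1.86  0.04  0.52  1.28]
```

View pics/s1.png

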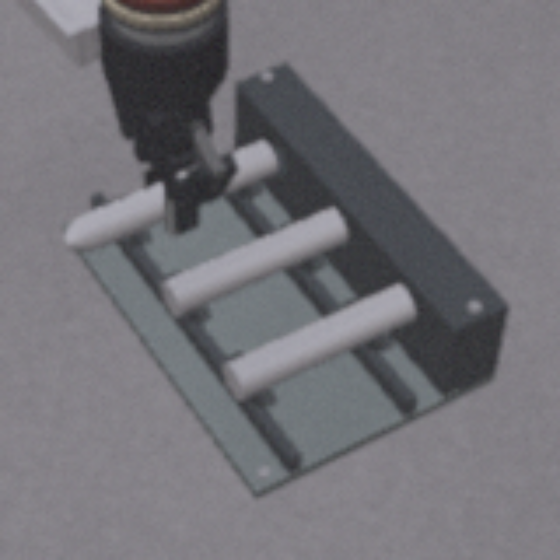

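The gripped left rod is drawn back, with its far end (about 272,155) clear of the bore. The other two rods sit home. Next I'll draw it back a little more, lift it and turn it.

Request:
move_arm(fingers=[15,15,15,15,15,15,15,15,15,15], slide=[[3,0,0],[0,0,0],[0,0,0],[0,0,-10],[0,0,-20],[0,0,-25],[0,0,-25],[0,0,-15],[0,0,0],[0,0,0]], twist=[[0,0,0],[0,0,0],[0,0,0],[0,0,0],[0,0,0],[0,0,0],[0,0,0],[0,0,0],[0,0,0],[0,0,0]])

```text
time_s: 15.95
tcp_pos: [0.5386, 0.1419, 0.1373]
ee_rot: [0.067, -3.139, -0.0]
contact_force: [-0.2, -0.4, -2.0]
opening: 0.0227
grasp_force: 49.4
```

```bash
python3 -c "
from h import *
st()"
```

```text
t 15.95 rack mm [-85.8  75.4 137.3] F [-0.2 -0.4 -2. ] open 22.7 grip 49.4
tool axes in rack [[-1.0, -0.001, 0.002], [-0.001, 1.0, 0.0], [-0.002, 0.0, -1.0]] j [-0.27  0.6  -0.04  1.82  0.03  0.73  1.29]
```

Request:
move_arm(fingers=[15,15,15,15,15,15,15,15,15,15], slide=[[0,0,0],[0,0,0],[0,0,0],[0,0,0],[0,0,0],[0,0,0],[0,0,0],[0,0,0],[0,0,0],[0,0,0]], twist=[[0,0,6],[0,0,6],[0,0,6],[0,0,6],[0,0,6],[0,0,6],[0,0,6],[0,0,6],[0,0,6],[0,0,6]])

```text
time_s: 16.78
tcp_pos: [0.5376, 0.1415, 0.1349]
ee_rot: [-1.517, -2.746, 0.007]
contact_force: [-0.9, 0.9, -2.5]
opening: 0.0225
grasp_force: 49.4
```

```bash
python3 -c "
from h import *
st()"
```

```text
t 16.78 rack mm [-86.9  75.1 134.9] F [-0.9  1.  -2.5] open 22.5 grip 49.4
tool axes in rack [[-0.496, 0.868, 0.002], [0.868, 0.496, -0.006], [-0.006, -0.001, -1.0]] j [-0.47  0.61  0.27  1.82 -0.23  0.74  0.48]
```

Request:
move_arm(fingers=[15,15,15,15,15,15,15,15,15,15], slide=[[0,0,0],[0,0,0],[0,0,0],[0,0,0],[0,0,0],[0,0,0],[0,0,0],[0,0,0],[0,0,0],[0,0,0]], twist=[[0,0,6],[0,0,6],[0,0,6],[0,0,6],[0,0,6],[0,0,6],[0,0,6],[0,0,6],[0,0,6],[0,0,6]])

```text
time_s: 17.62
tcp_pos: [0.5376, 0.1417, 0.135]
ee_rot: [-2.69, -1.62, 0.009]
contact_force: [0.3, 0.0, -2.0]
opening: 0.0225
grasp_force: 49.4
```

Request:
move_arm(fingers=[15,15,15,15,15,15,15,15,15,15], slide=[[0,0,0],[0,0,0],[0,0,0],[0,0,0],[0,0,0],[0,0,0],[0,0,0],[0,0,0],[0,0,0],[0,0,0]], twist=[[0,0,6],[0,0,6],[0,0,6],[0,0,6],[0,0,6],[0,0,6],[0,0,6],[0,0,6],[0,0,6],[0,0,6]])

```text
time_s: 18.45
tcp_pos: [0.5378, 0.1419, 0.135]
ee_rot: [3.14, 0.058, -0.008]
contact_force: [-0.3, -0.3, -2.0]
opening: 0.0222
grasp_force: 49.4
```

Request:
move_arm(fingers=[15,15,15,15], slide=[[0,0,0],[0,0,0],[0,0,0],[0,0,0]], twist=[[0,0,0],[0,0,0],[0,0,0],[0,0,0]])

```text
time_s: 18.78
tcp_pos: [0.5394, 0.1417, 0.1368]
ee_rot: [3.141, 0.069, -0.002]
contact_force: [-0.9, 0.5, -1.6]
opening: 0.0223
grasp_force: 49.3
```

```bash
python3 - <<'E'
from h import *
st()
for n in("top","side"):
    f=vision.grab_frame(n)
    for d in finder.masks_of("rod_a_center",f):
        r=d["region"];ys,xs=np.nonzero(r);print(n,round(d["confidence"],2),r.sum(),xs.min(),xs.max(),ys.min(),ys.max())
    if n=="top": a=f["color"][150:290,225:375,::-1]
    else: b=f["color"][150:290,250:400,::-1]
cv2.imwrite("pics/s2.png",np.hstack([cv2.resize(a,(400,373),interpolation=2),cv2.resize(b,(400,373),interpolation=2)]))
E
```

```text
t 18.78 rack mm [-85.1  75.2 136.8] F [-0.9  0.5 -1.6] open 22.3 grip 49.3
tool axes in rack [[1.0, 0.002, -0.001], [0.002, -1.0, 0.0], [-0.001, -0.0, -1.0]] j [-0.81  0.75  0.86  1.83 -0.72  0.91 -1.13]
top 0.74 687 329 342 183 243
```

View pics/s2.png

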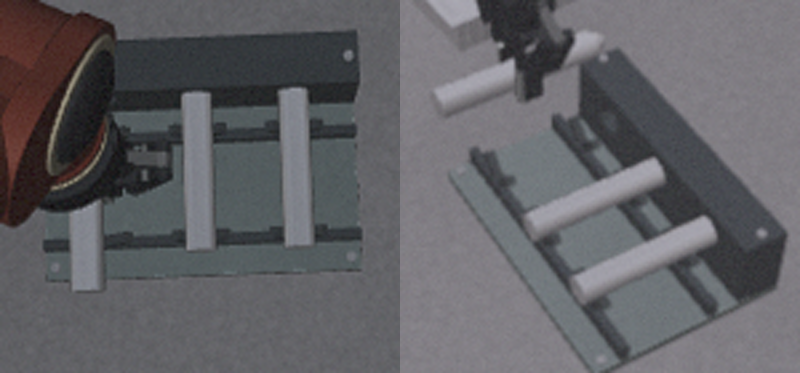

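The rod is turned: the square end now faces the robot (left panel 88,290) and the taper points at the bore (right panel 600,42). Lowering it now.

Request:
move_arm(fingers=[15,15,15,15,15,15,15,15,15], slide=[[1,0,20],[0,0,25],[0,0,20],[0,0,12],[0,0,6],[0,0,4],[0,0,3],[0,0,0],[0,0,0]], twist=[[0,0,0],[0,0,0],[0,0,0],[0,0,0],[0,0,0],[0,0,0],[0,0,0],[0,0,0],[0,0,0]])

```text
time_s: 19.73
tcp_pos: [0.5415, 0.1417, 0.0481]
ee_rot: [-3.141, -0.067, -0.002]
contact_force: [-0.3, 0.2, -0.6]
opening: 0.0223
grasp_force: 49.3
```

```bash
python3 -c "
from h import *
st()"
```

```text
t 19.73 rack mm [-83.   75.1  48.1] F [-0.3  0.2 -0.6] open 22.3 grip 49.3
tool axes in rack [[1.0, 0.0, 0.001], [0.0, -1.0, -0.0], [0.001, 0.0, -1.0]] j [-0.73  0.87  0.74  1.89 -0.86  0.74 -1.02]
```

Request:
move_arm(fingers=[15,15,15,15,15,15], slide=[[0,0,1.5],[0,0,1.5],[0,0,1.5],[0,0,0],[0,0,0],[0,0,0]], twist=[[0,0,0],[0,0,0],[0,0,0],[0,0,0],[0,0,0],[0,0,0]])

```text
time_s: 20.23
tcp_pos: [0.5414, 0.1415, 0.0442]
ee_rot: [-3.14, -0.067, -0.002]
contact_force: [-1.9, -0.2, 6.9]
opening: 0.0223
grasp_force: 50.2
```

```bash
python3 -c "
from h import *
st()"
```

```text
t 20.23 rack mm [-83.   74.9  44.2] F [-1.9 -0.1  6.9] open 22.3 grip 50.2
tool axes in rack [[1.0, 0.0, 0.001], [0.0, -1.0, -0.001], [0.001, 0.001, -1.0]] j [-0.73  0.87  0.73  1.89 -0.87  0.74 -1.02]
```

Request:
move_arm(fingers=[15,15,15,15,15,15,15,15,15], slide=[[3,0,0],[3,0,0],[4,0,0],[4,0,0],[4,0,0],[4,0,0],[4,0,0],[0,0,0],[0,0,0]], twist=[[0,0,0],[0,0,0],[0,0,0],[0,0,0],[0,0,0],[0,0,0],[0,0,0],[0,0,0],[0,0,0]])

```text
time_s: 20.98
tcp_pos: [0.5561, 0.1422, 0.0439]
ee_rot: [-3.136, -0.066, 0.037]
contact_force: [-22.1, -0.1, 24.4]
opening: 0.0222
grasp_force: 51.9
```

```bash
python3 -c "
from h import *
st()"
```

```text
t 20.98 rack mm [-68.3  75.   43.9] F [-22.1   0.8  24.4] open 22.2 grip 51.9
tool axes in rack [[1.0, 0.0, -0.023], [-0.0, -1.0, -0.005], [-0.023, 0.005, -1.0]] j [-0.72  0.9   0.74  1.83 -0.84  0.8  -1.04]
```

Request:
move_arm(fingers=[15,15,15,15,15,15], slide=[[-5,0,0],[-6,0,0],[-4,0,0],[0,0,0],[0,0,0],[0,0,0]], twist=[[0,0,0],[0,0,0],[0,0,0],[0,0,0],[0,0,0],[0,0,0]])

```text
time_s: 21.48
tcp_pos: [0.5534, 0.142, 0.0442]
ee_rot: [-3.141, -0.067, -0.004]
contact_force: [-0.2, -0.2, 8.7]
opening: 0.0225
grasp_force: 50.4
```

```bash
python3 - <<'E'
from h import *
st()
f=vision.grab_frame("side");cv2.imwrite("pics/s3.png",cv2.convertScaleAbs(cv2.resize(f["color"][160:280,255:375,::-1],None,fx=5,fy=5,interpolation=2),alpha=1.5))
E
```

```text
t 21.48 rack mm [-71.1  74.9  44.2] F [-0.2 -0.1  8.7] open 22.5 grip 50.4
tool axes in rack [[1.0, 0.0, 0.003], [0.0, -1.0, -0.0], [0.003, 0.0, -1.0]] j [-0.72  0.88  0.74  1.85 -0.86  0.75 -1.03]
```

View pics/s3.png

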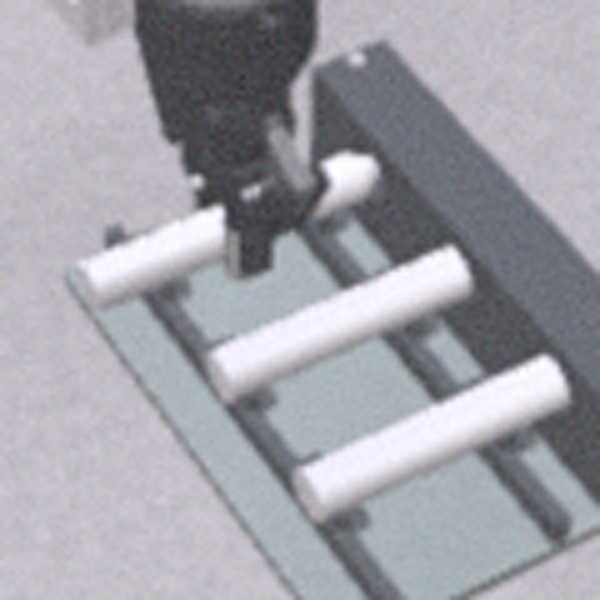

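The rod is straight in its channel and its tip (365,175) is just entering the bore. Most likely the gripped push was loading it down into the saddles. I'll release it and push on its end.

Request:
move_arm(fingers=[60,60,60,60,60,60,60,60,60], slide=[[0,0,0],[0,0,0],[0,0,0],[0,0,0],[0,0,-30],[0,0,-35],[0,0,-15],[0,0,0],[0,0,0]], twist=[[0,0,0],[0,0,0],[0,0,0],[0,0,0],[0,0,0],[0,0,0],[0,0,0],[0,0,0],[0,0,0]])

```text
time_s: 22.28
tcp_pos: [0.5519, 0.1424, 0.1231]
ee_rot: [-3.14, -0.067, -0.001]
contact_force: [0.1, 0.1, -0.8]
opening: 0.0599
grasp_force: 0.0
```

Request:
move_arm(fingers=[0,0,0,0,0,0,0,0], slide=[[-35,0,0],[-35,0,0],[-30,0,0],[0,0,0],[0,0,0],[0,0,0],[0,0,0],[0,0,0]], twist=[[0,0,0],[0,0,0],[0,0,0],[0,0,0],[0,0,0],[0,0,0],[0,0,0],[0,0,0]])

```text
time_s: 22.95
tcp_pos: [0.4532, 0.1379, 0.1226]
ee_rot: [3.14, 0.067, 0.001]
contact_force: [-0.1, -1.3, -0.4]
opening: -0.0001
grasp_force: 0.0
```

```bash
python3 -c "
from h import *
st()"
```

```text
t 22.95 rack mm [-171.4   75.1  122.6] F [-0.2 -1.3 -0.4] open -0.1 grip 0.0
tool axes in rack [[1.0, 0.001, 0.001], [0.001, -1.0, 0.001], [0.001, -0.001, -1.0]] j [-0.89  0.67  0.85  2.07 -0.76  0.74 -1.07]
```

Request:
move_arm(fingers=[0,0,0,0,0,0,0,0,0,0], slide=[[0,0,30],[0,0,30],[0,0,20],[0,0,0],[4,0,0],[4,0,0],[4,0,0],[4,0,0],[3,0,0],[3,0,0]], twist=[[0,0,0],[0,0,0],[0,0,0],[0,0,0],[0,0,0],[0,0,0],[0,0,0],[0,0,0],[0,0,0],[0,0,0]])

```text
time_s: 23.78
tcp_pos: [0.4724, 0.1391, 0.0431]
ee_rot: [-3.14, -0.067, 0.005]
contact_force: [-4.3, -0.5, 3.0]
opening: -0.0001
grasp_force: 2.3
```

Request:
move_arm(fingers=[0,0,0,0,0,0,0,0], slide=[[2,0,0],[2,0,0],[2,0,0],[2,0,0],[0,0,0],[0,0,0],[0,0,0],[0,0,0]], twist=[[0,0,0],[0,0,0],[0,0,0],[0,0,0],[0,0,0],[0,0,0],[0,0,0],[0,0,0]])

```text
time_s: 24.45
tcp_pos: [0.4823, 0.1395, 0.0428]
ee_rot: [-3.141, -0.067, -0.001]
contact_force: [-2.5, 1.3, 2.3]
opening: 0.0004
grasp_force: 1.3
```

```bash
python3 -c "
from h import *
st()"
```

```text
t 24.45 rack mm [-142.2   75.4   42.8] F [-2.5  1.4  2.3] open 0.4 grip 1.3
tool axes in rack [[1.0, 0.001, 0.001], [0.001, -1.0, -0.0], [0.001, 0.0, -1.0]] j [-0.76  0.81  0.7   2.05 -0.92  0.63 -0.95]
```

Sliding freely now. I'll continue to the home stop, near -132.

Request:
move_arm(fingers=[0,0,0,0,0,0,0,0], slide=[[2,0,0],[2,0,0],[2,0,0],[2,0,0],[2,0,0],[0,0,0],[0,0,0],[0,0,0]], twist=[[0,0,0],[0,0,0],[0,0,0],[0,0,0],[0,0,0],[0,0,0],[0,0,0],[0,0,0]])

```text
time_s: 25.12
tcp_pos: [0.4919, 0.1399, 0.0428]
ee_rot: [-3.141, -0.067, 0.0]
contact_force: [-3.9, 1.5, 3.3]
opening: 0.0001
grasp_force: 1.9
```

Request:
move_arm(fingers=[0,0,0,0,0,0,0], slide=[[2,0,0],[2,0,0],[2,0,0],[0,0,0],[0,0,0],[0,0,0],[0,0,0]], twist=[[0,0,0],[0,0,0],[0,0,0],[0,0,0],[0,0,0],[0,0,0],[0,0,0]])

```text
time_s: 25.7
tcp_pos: [0.4923, 0.1399, 0.0423]
ee_rot: [-3.139, -0.067, 0.018]
contact_force: [-12.8, 0.3, 9.8]
opening: -0.0003
grasp_force: 6.4
```

```bash
python3 -c "
from h import *
st()"
```

```text
t 25.7 rack mm [-132.2   75.4   42.3] F [-12.8   0.9   9.8] open -0.3 grip 6.4
tool axes in rack [[1.0, 0.0, -0.012], [0.0, -1.0, -0.002], [-0.012, 0.002, -1.0]] j [-0.76  0.83  0.71  2.01 -0.9   0.66 -0.97]
```

It hit a firm stop at -132.2, the same as the other two, so it's home. I'll back off and check.

Request:
move_arm(fingers=[0,0,0,0,0,0,0,0,0,0], slide=[[-8,0,0],[-25,0,0],[0,0,0],[0,0,-35],[0,0,-35],[0,0,-35],[0,-35,-20],[0,-35,0],[0,-35,0],[0,0,0]], twist=[[0,0,0],[0,0,0],[0,0,0],[0,0,0],[0,0,0],[0,0,0],[0,0,0],[0,0,0],[0,0,0],[0,0,0]])

```text
time_s: 26.53
tcp_pos: [0.4616, 0.2527, 0.1677]
ee_rot: [-3.135, -0.087, -0.007]
contact_force: [0.6, 1.1, -1.0]
opening: 0.0
grasp_force: 0.0
```

```bash
python3 - <<'E'
from h import *
st()
f=vision.grab_frame("side");a=cv2.resize(f["color"][160:300,260:400,::-1],(400,400),interpolation=2)
g=vision.grab_frame("top");b=cv2.resize(g["color"][145:275,235:365,::-1],(400,400),interpolation=2)
cv2.imwrite("pics/s4.png",cv2.convertScaleAbs(np.hstack([a,b]),alpha=1.5))
E
```

```text
t 26.53 rack mm [-158.1  189.4  167.7] F [ 0.6  1.  -1. ] open 0.0 grip 0.0
tool axes in rack [[1.0, 0.013, 0.004], [0.013, -1.0, -0.005], [0.004, 0.005, -1.0]] j [-1.11  0.68  0.93  1.89 -0.7   0.92 -1.35]
```

View pics/s4.png

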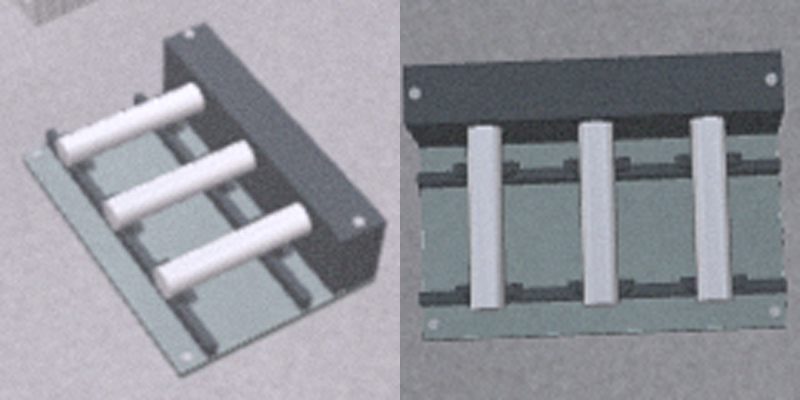

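All three rods lie parallel with square ends toward the robot, equally deep (near ends at top-panel 487,307, 601,303 and 714,298, following the rack's yaw). I'm handing the job in.

```bash
python3 -c "
from bench import env
print(env.job_done())"
```

```text
the job is handed in; nothing more can be done
None
```

All three rods now lie in the rack, chamfered end in the bore and pushed to the same firm stop; only the left rod was backwards and needed turning, and the job was handed in at about 27 s of the 67 s allowed, with no verdict returned.

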